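Seat the coconut grater's drum in its saddles and snap the keeper down

TASK

The washed drum of the coconut grater has been left lying across the two rails of its frame: push it gently along the rails, away from the upright lips at their ends, until you feel both ends of its axle drop into the V-shaped saddles and it lies level; do not force it on against their far walls. Then press the sprung keeper lever down over the axle, without slamming or forcing it, until it snaps and stays down by itself. Leave the other things on the bench where they are.

Things in the scene. Friction and masses are not known exactly. Their poses are not given: they have to be found in the camera images.
- frame: Fixed grater frame on a wooden base 270 x 204 x 12 mm; origin under its middle, x along the rails (push direction, away from the robot), y left, z up. Two aluminium cheeks 12 mm thick at y = +76 and -76 mm; their level rail tops, 110 mm up, run from x = -130 mm (lip 16 mm high) to -6 mm and go on over the saddle bridge, whose V saddles lie 12 to 72 mm ahead of the origin.
- bridge_zone (a point): Fixed point of the frame, at x = 42 mm, 110 mm up: the middle of the saddle bridge's range. Where it is clamped is not measured: see it or feel for it. Its cheeks (12 mm thick, at y = +89 and -89 mm) have a rail flush with the frame's, then a V notch 19 mm deep and 25 mm wide: it slopes down at 45 degrees from 15 mm before the seated axle; its steep far wall rises to 10 mm above the rail.
- drum: Steel grater drum with small bumps, 84 mm diameter, 120 mm long, about 0.65 kg, lying with its axle across both rails, a little skew, 55 to 160 mm short of the saddles, 10 mm play sideways. Origin on the axis at its middle, 118 mm up (12 mm lower when seated); y along the axle to the left. Axle 16 mm thick, from 136 mm right to 130 mm left.
- axle_left (a point): Point on the axle's centre line 76 mm left (+y) of the drum's middle, over the left rail. Further left, at 122 mm, a fixed crank hangs from the axle: 52 mm long with a wooden handle 22 mm thick reaching 50 mm outward.
- axle_right (a point): Point on the axle's centre line 76 mm right (-y) of the drum's middle, over the right rail.
- keeper (a joint): Angle of the keeper lever in rad: 0 raised (at 37 degrees, as found), 0.65 fully down and level over the axle. Sprung upward (5 to 9 N at the tip) until about 0.52, then it snaps down to its rigid stop at 0.65 and stays; let go earlier it springs back up.
- keeper_tip (a point): Middle of the top face of the keeper's thumb plate (32 mm along the lever, 26 wide, 6 thick), 133 mm from the hinge. The lever, 13 mm wide, stands on the frame's right side and reaches from its hinge back towards the robot and up. Raised: plate about 209 mm above the bench; down: 130 mm, and about 31 mm nearer the robot along the frame's x.
- keeper_hinge (a point): Fixed hinge axis of the keeper (axis along the frame's y), 115 mm ahead and 118 mm right of the frame's middle, 123 mm above the bench.
- cobek: Shallow volcanic stone mortar, 210 mm across, 48 mm high, origin at the centre of its underside. Leave alone.
- tub: Orange lidded tub, 124 mm across, 97 mm high, origin at the centre of its underside. Leave alone.
- jar_a: Empty glass jar on the bamboo turntable (which spins freely, 250 mm across, top 28 mm high), 72 mm across, 100 mm high. Leave alone.
- jar_b: The other glass jar on the turntable, same size. Leave alone.

How it is judged (in metres and radians):
On the way, in this order (a step that is already met when the one before it is completed fails the run):
1. both ends of the axle lie in their saddles while the keeper is still up (z of axle_left in the frame of frame between 0.1015 and 0.1095 m and x of axle_left in the frame of frame between 0 and 0.085 m and z of axle_right in the frame of frame between 0.1015 and 0.1095 m and x of axle_right in the frame of frame between 0 and 0.085 m and value of joint keeper below 0.3 rad), for 0.3 s.
2. the keeper is pressed down until it snaps, with the axle still in both saddles (z of axle_left in the frame of frame between 0.1015 and 0.1095 m and x of axle_left in the frame of frame between 0 and 0.085 m and z of axle_right in the frame of frame between 0.1015 and 0.1095 m and x of axle_right in the frame of frame between 0 and 0.085 m and value of joint keeper above 0.6 rad), for 0.3 s.
At the end, for the whole second after the job is handed in: Both marked axle points lie in the saddles: 101.5 to 109.5 mm above the frame's underside (on the rails they are at 118) and 0 to 85 mm ahead of the frame's middle, so the drum lies level, and it is still (under 20 mm/s and 0.2 rad/s); the keeper stays down by itself (joint above 0.60 rad) (all of step 2 and linear speed of drum below 0.02 m/s and angular speed of drum below 0.2 rad/s); the robot touches nothing.
It fails at once if the drum is pushed with more than 30 N (contact force between the fingers and drum above 30 N).
It fails at once if the keeper is slammed or forced with more than 45 N (contact force between the fingers and keeper above 45 N).
It fails at once if a bystander is moved more than 20 mm (distance of any of cobek, tub, jar_a, jar_b from where it was at the start of the episode above 0.02 m).
It also fails if it takes over 48 s, if anything falls off the work surface, if the arm or the gripper's body presses on something with over 40 N, if the wrist force passes 120 N, or if a joint passes its speed limit or range.

ROBOT

A 6-joint arm with a two-finger parallel gripper is mounted at the origin on the work surface. World frame = base frame: x ahead of the robot, y to its left, z up, the work surface at z = 0. Lengths are in mm, angles in rad, forces in N, time in s.
With the tool pointing down it reaches from about 350 to 725 mm from the base axis. Payload 6 kg.
Tool frame: the origin (TCP) lies on the centre line of the jaws, within the pads' length; the fingertips stand finger_overhang ahead of it and the grasp point (between the pads) lies 3 mm ahead of it (finger_overhang is the distance from the TCP to the fingertips, in mm); z points along the fingers, y is the line along which they close (so a half turn about z gives the same grasp; the last joint's range is limited). The gripper opens to 85 mm and grips with 20 to 120 N. Pads are 22 mm wide; open, the fingers measure 114 mm over their backs; the gripper's body (76 mm by 85 mm) begins 54 mm behind the grasp point. The pads swing forward as they close: fully open they stand 13 mm farther back than shut.
Start: joints at [-0.788, 0.04, 0.085, 0, -1.615, -0.334], TCP at [260.338, -540.556, 253.261] pointing down, gripper open.
Joint ranges: [-2.56, 2.56], [-1.29, 2.01], [-1.08, 1.49], [-3.29, 1.98], [-2.81, -0.18], [-2.99, 2.99]. Speed limits (rad/s): [2.57, 2.57, 3.01, 3.14, 3.14, 3.14].

INTERFACE

Orientations are given as a unit quaternion [w, x, y, z].
In Python, from workcell import * gives the robot as it stands.
- The arm moves only by the tool move_arm, never from a script. Its argument "commands" is a list of rows, each a list of 2 entries, a list of its own where there are three numbers: the shift along the world's x, y, z in units of 60 mm (1.0 is 60 mm), then the turn about the world's z in units of 10 degrees (1.0 is 10 degrees). A call has 1 to 12 rows; each row shifts and turns the commanded pose from where the row before left it; what a row does not reach is not made up. A row lasts 1/8 s, in which the tool goes at most 62.5 mm and 10.7 degrees, less where a joint would pass 70% of its speed; a pose out of reach is approached as far as the arm can. A call is refused whole if a number of a shift passes 1 or a number of a turn 1, either way. A call with a gripper value outside its range is refused whole. "jaw" is the finger opening in mm, from 0 to 85.4, set as the call begins (left out, the last holds). The fingers move at their own pace and stop on an object; "grip_force" is the grip in N (left out, the last holds). Time passes only in rows, so rows that do not move let the fingers close. It gives the time, the measured TCP pose, the force, the opening and the grip force at its end, in the units of the state.
- get_obs(): the state, without advancing time (a new reading comes with each control period).
- get_image(name): name is "scene" or "top" or "wrist"; returns (picture, depth): 400x640x3 uint8, red, green, blue; 400x640 float32, mm along the optical axis (not along the pixel's ray), 0 where there is no reading.
- camera_info(name): a dict with "mtx" (3x3 intrinsics, pixels), "k1" (the pictures are not rectified: a ray, as slopes to the right and down, at radius r is drawn at 1 + k1 r^2 times it, then the intrinsics apply), "world_from_camera" (4x4, takes a point from camera to world coordinates). Camera axes: x right, y down, z forward; pixel columns grow to the right and rows downward; lengths in mm; the calibration is good to about 2 mm. A picture is of the moment at which its call begins: read the wrist's pose just before it. camera_info takes no time and is no camera call; for the wrist camera it gives the pose at the moment of the call.
- close_job(): hands the job in; it is judged then, once.
Trained networks look in the newest picture that a camera, given by its name, has taken for a name from the list of things; names that differ only in an ending like _2 or _b are one class to them, and where a whole thing is asked for, a point or a joint stands for the part that bears it (a point fixed in the world has none). Each returns a list of dicts, best first, with "confidence" (0 to 1); they miss things now and then, are a little off and sometimes report something else, mostly with a low value. They report only what shows in the picture. A call takes as long as a camera call.
- masks_of(camera, thing): "region" (400x640 bool, what is visible of it) and "extent" ([left, top, right, bottom] in pixels, round what is visible of it).
The state is a dict: "clock": time; "joint_pos": joint angles; "joint_velocities": joint speeds; "effort": joint torques, N m; "ee_pos": TCP position; "eef_rot": TCP orientation; "wrist_force": force on the tool from outside, world axes, zero at the start; "wrist_torque": the same for the moment, N m; "finger_gap": finger opening in mm; "grasp_force": force on a finger pad.
Only numpy, scipy, OpenCV 4.12 (cv2) and the standard library are available. Lean on these libraries where they do the work, as an engineer would, in place of code of your own. Each camera call takes 0.05 s, during which the arm holds its last target. There are 200 camera calls.

## Working session

There is one attempt and no reset: what is moved stays moved. The work goes in short steps, Python scripts to look and compute and a tool call to move; the robot and the scene stay as the last step left them, time stands still between calls to the robot, and variables do not carry over. Pictures are saved under pics/ and viewed, at most 10 in all, crops included, and the job is handed in when it is done.

Besides the shell and the picture viewer there is one more tool, called after "Emit:" as a command line: name --argument value ..., lists and objects as JSON in quotes. move_arm: Moves the arm, as the interface text tells. Its arguments: {"type":"object","properties":{"commands":{"type":"array","items":{"type":"array"}},"jaw":{"type":"number"},"grip_force":{"type":"number"}},"required":["commands"]}

```bash
mkdir -p pics; ls
cat > h.py <<'E'
from workcell import *
import numpy as np, cv2
def pts(cam, depth, mask):
    """world points of masked pixels"""
    ci=camera_info(cam); K=np.array(ci["mtx"]); k1=ci["k1"]; T=np.array(ci["world_from_camera"])
    v,u=np.nonzero(mask&(depth>0)); z=depth[v,u]
    p=cv2.undistortPoints(np.stack([u,v],1).astype(np.float64)[:,None],K,np.array([k1,0,0,0.]))[:,0]
    c=np.c_[p*z[:,None],z]
    return c@T[:3,:3].T+T[:3,3], u, v
E
python3 - <<'E'
from h import *
o=get_obs(); print(o["clock"],o["ee_pos"],o["eef_rot"],o["wrist_force"],o["finger_gap"])
ims=[]
for c in ["scene","top"]:
    im,d=get_image(c); np.savez(f"{c}.npz",im=im,d=d)
    cv2.imwrite(f"pics/{c}.png",im[:,:,::-1])
    print(c,np.round(camera_info(c)["world_from_camera"],2).tolist())
    for t in ["frame","drum","keeper","tub","cobek","jar_a"]:
        m=masks_of(c,t)
        for r in m[:2]:
            P,u,v=pts(c,d,r["region"])
            print(t,round(r["confidence"],2),r["extent"],len(P),np.round(np.percentile(P,[2,50,98],axis=0)).tolist() if len(P) else "")
            if r is m[0]: np.save(f"m_{c}_{t}.npy",r["region"])
E
```

```text
pics
0.0 [ 260.28163223 -540.29043444  252.29983329] [-2.46767318e-04 -2.22521581e-01  9.74927389e-01  8.19437575e-04] [-1.82561511 -0.51485099 -0.11051266] 85.66714220513079
scene [[0.78, 0.38, -0.5, 992.83], [0.63, -0.45, 0.63, -613.7], [0.02, -0.81, -0.59, 720.08], [0.0, 0.0, 0.0, 1.0]]
frame 0.88 [312.7, 176.0, 426.3, 290.8] 4586 [[491.0, -49.0, 5.0], [649.0, 63.0, 12.0], [768.0, 212.0, 202.0]]
drum 0.7 [315.5, 180.1, 404.0, 216.5] 1408 [[523.0, 11.0, 69.0], [598.0, 117.0, 135.0], [637.0, 275.0, 160.0]]
keeper 0.59 [339.2, 196.5, 369.1, 253.3] 449 [[592.0, -37.0, 124.0], [644.0, -17.0, 173.0], [711.0, 58.0, 216.0]]
tub 0.98 [399.0, 159.3, 436.7, 199.3] 1293 [[557.0, 365.0, -0.0], [620.0, 391.0, 85.0], [663.0, 476.0, 98.0]]
tub 0.7 [140.5, 318.4, 187.8, 378.5] 2014 [[507.0, -505.0, 31.0], [548.0, -474.0, 96.0], [573.0, -442.0, 129.0]]
cobek 0.84 [105.4, 245.1, 196.9, 313.4] 4574 [[228.0, -469.0, 15.0], [306.0, -376.0, 32.0], [416.0, -284.0, 50.0]]
jar_a 0.94 [203.8, 315.8, 244.9, 377.9] 1866 [[596.0, -430.0, 38.0], [629.0, -398.0, 96.0], [661.0, -365.0, 129.0]]
top [[0.0, -0.98, 0
[... 411 characters left out ...]
, 220.0, 201.0]]
keeper 0.56 [322.6, 143.2, 335.4, 167.7] 110 [[595.0, -35.0, 130.0], [627.0, -12.0, 192.0], [705.0, 3.0, 219.0]]
keeper 0.28 [406.5, 232.3, 462.2, 280.6] 1392 [[275.0, -437.0, 11.0], [362.0, -344.0, 33.0], [419.0, -278.0, 53.0]]
tub 0.97 [177.7, 159.6, 215.1, 196.8] 1100 [[549.0, 369.0, 21.0], [600.0, 418.0, 97.0], [657.0, 476.0, 103.0]]
cobek 0.94 [406.6, 233.7, 462.4, 280.9] 1323 [[279.0, -437.0, 12.0], [362.0, -346.0, 33.0], [416.0, -278.0, 52.0]]
jar_a 0.89 [453.7, 178.4, 482.3, 205.4] 507 [[507.0, -506.0, 29.0], [542.0, -484.0, 87.0], [570.0, -439.0, 131.0]]
jar_a 0.6 [430.4, 157.7, 457.5, 177.3] 434 [[595.0, -428.0, 31.0], [632.0, -406.0, 86.0], [657.0, -365.0, 130.0]]
```

Run:
```python
from h import *
S=np.load("scene.npz");T=np.load("top.npz")
a=cv2.resize(S["im"][150:300,290:450],None,fx=3.5,fy=3.5,interpolation=cv2.INTER_CUBIC)
b=cv2.resize(T["im"][120:230,225:350],None,fx=3.5,fy=3.5,interpolation=cv2.INTER_CUBIC)
cv2.imwrite("pics/cropS.png",a[:,:,::-1]);cv2.imwrite("pics/cropT.png",b[:,:,::-1])
# base board: points at z~12 in region of frame, both cameras
for c,D in (("scene",S),("top",T)):
    P,u,v=pts(c,D["d"],np.ones((400,640),bool))
    s=(abs(P[:,2]-12)<5)&(P[:,0]>440)&(P[:,0]<820)&(P[:,1]>-90)&(P[:,1]<270)
    if c=="scene": s&=np.load("m_scene_frame.npy")[v,u]
    else: s&=np.load("m_top_frame.npy")[v,u]
    r=cv2.minAreaRect(P[s][:,:2].astype(np.float32)); print(c,s.sum(),r,np.round(cv2.boxPoints(r)).tolist())
    # drum cylinder: high points
    m=np.load(f"m_{c}_drum.npy"); Q=P[m[v,u]]
    q=Q[(Q[:,2]>140)&(Q[:,2]<175)]
    l=cv2.fitLine(q[:,:2].astype(np.float32),cv2.DIST_HUBER,0,.01,.01).ravel()
    print("drum",len(q),l, np.percentile(q,[1,99],axis=0).round().tolist())
    # rails
    s2=(abs(P[:,2]-110)<4)&(P[:,0]>450)&(P[:,0]<780)&(P[:,1]>-60)&(P[:,1]<250)
    print("rail",s2.sum()); np.save(f"rail_{c}.npy",P[s2])
```

```text
scene 2649 ((625.7741088867188, 99.6605224609375), (237.1322021484375, 272.44732666015625), 72.00894927978516) [[460.0, 29.0], [719.0, -55.0], [792.0, 170.0], [533.0, 255.0]]
drum 632 [4.0348002e-01 9.1498846e-01 5.9098358e+02 1.2222384e+02] [[537.0, 68.0, 140.0], [625.0, 181.0, 161.0]]
rail 496
top 1852 ((624.2937622070312, 98.27681732177734), (232.58370971679688, 271.2039794921875), 73.13223266601562) [[461.0, 26.0], [720.0, -52.0], [788.0, 170.0], [528.0, 249.0]]
drum 852 [3.6523789e-01 9.3091422e-01 5.7064423e+02 1.2568277e+02] [[526.0, 63.0, 141.0], [620.0, 186.0, 165.0]]
rail 415
```

View pics/cropS.png

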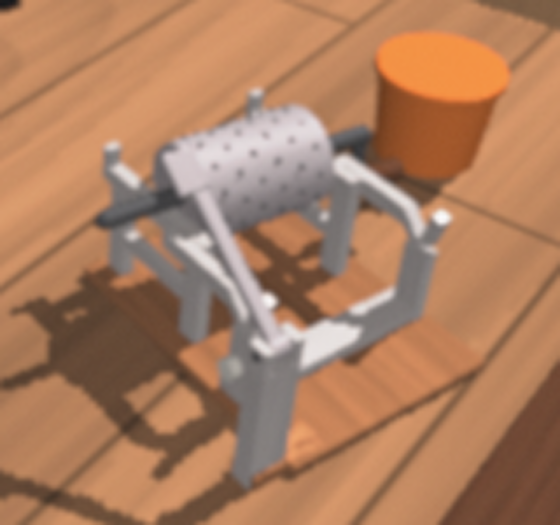

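View pics/cropT.png

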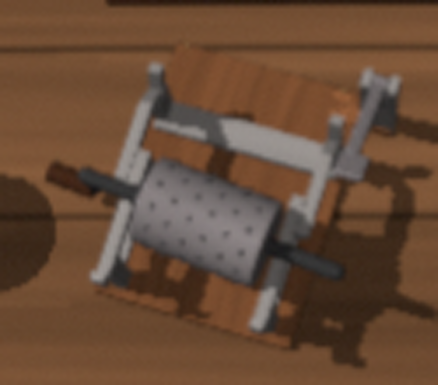

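Run:
```python
from h import *
from scipy.optimize import least_squares
S=np.load("scene.npz");T=np.load("top.npz")
a0=np.deg2rad(-17.4)
def fr(P,c,a): 
    R=np.array([[np.cos(a),np.sin(a)],[-np.sin(a),np.cos(a)]]); return np.c_[(P[:,:2]-c)@R.T,P[:,2]]
c0=np.array([625,99.])
for c,D in (("scene",S),("top",T)):
    P,u,v=pts(c,D["d"],np.ones((400,640),bool))
    for a_d in (-16.5,-17.4,-18.3):
        F=fr(P,c0,np.deg2rad(a_d))
        s=(F[:,2]>104)&(F[:,2]<116)&(abs(F[:,0])<140)
        for lo,hi in ((-115,-50),(50,115)):
            q=F[s&(F[:,1]>lo)&(F[:,1]<hi)]
            w=q[q[:,0]<0]; 
            print(c,a_d,len(w),"rear rail y by x",[(x,round(np.median(w[abs(w[:,0]-x)<20][:,1]),1),len(w[abs(w[:,0]-x)<20])) for x in (-110,-70,-30)],"bridge",np.round(np.percentile(q[q[:,0]>20][:,1],[5,50,95]),1) if (q[:,0]>20).sum()>3 else "")
    F=fr(P,c0,a0)
    b=F[(abs(F[:,2]-12)<4)&(abs(F[:,0])<170)&(abs(F[:,1])<150)]
    print("board pct x",np.percentile(b[:,0],[0.5,99.5]).round(),"y",np.percentile(b[:,1],[.5,2,98,99.5]).round())
    h=F[(F[:,2]>115)&(F[:,0]>60)&(F[:,0]<160)]
    h=h[abs(h[:,1])<160]
    print("tall far bits",[(len(g),g.mean(0).round().tolist(),g.min(0).round().tolist(),g.max(0).round().tolist()) for g in (h[h[:,1]>0],h[(h[:,1]<0)])])
    k=F[(F[:,2]>185)&(F[:,2]<230)&(abs(F[:,0])<100)&(F[:,1]<-80)&(F[:,1]>-160)]; print("plate",len(k),np.median(k,0).round(),np.percentile(k,[3,97],axis=0).round().tolist())
    # drum by cylinder fit, radius 42, z axis 118
    m=np.load(f"m_{c}_drum.npy"); q=P[m[v,u]]; q=q[(q[:,2]>122)&(q[:,2]<166)]
    def res(p):
        t=p[2]; n=np.array([np.cos(t),np.sin(t)]); d=(q[:,:2]-[p[0],p[1]])@n
        return np.hypot(d,q[:,2]-118)-42
    # p: centre along normal x; y fixed
    f=least_squares(lambda p:res([p[0],122,p[1]]),[585,a0],loss="soft_l1",f_scale=2)
    x,t=f.x; tdir=np.array([-np.sin(t),np.cos(t)])
    g=q[abs(res([x,122,t]))<5]; s=(g[:,:2]-[x,122])@tdir; lo,hi=np.percentile(s,[1,99])
    ctr=np.array([x,122])+tdir*(lo+hi)/2
    print("drum ctr",ctr.round(1),"yaw",np.rad2deg(t).round(1),"len",(hi-lo).round(),"frame",fr(np.r_[ctr,118][None],c0,a0).round(1),np.abs(f.fun).mean())
```

```text
scene -16.5 211 rear rail y by x [(-110, np.float64(-61.7), 47), (-70, np.float64(-64.7), 31), (-30, np.float64(-65.5), 97)] bridge [-112.1  -90.3  -73.5]
scene -16.5 108 rear rail y by x [(-110, np.float64(90.2), 8), (-70, np.float64(nan), 0), (-30, np.float64(96.4), 71)] bridge [ 97.6 101.2 108.4]
scene -17.4 210 rear rail y by x [(-110, np.float64(-63.7), 49), (-70, np.float64(-65.5), 28), (-30, np.float64(-65.8), 98)] bridge [-111.7  -88.6  -73.1]
scene -17.4 111 rear rail y by x [(-110, np.float64(86.8), 4), (-70, np.float64(nan), 0), (-30, np.float64(95.3), 74)] bridge [ 98.1 102.3 109.2]
scene -18.3 213 rear rail y by x [(-110, np.float64(-64.6), 51), (-70, np.float64(-66.8), 27), (-30, np.float64(-65.6), 103)] bridge [-114.5  -87.9  -72.3]
scene -18.3 111 rear rail y by x [(-110, np.float64(86.3), 2), (-70, np.float64(nan), 0), (-30, np.float64(95.4), 77)] bridge [ 98.7 103.  110. ]
board pct x [-128.  135.] y [-116.  -88.  113.  115.]
tall far bits [(13, [70.0, 104.0, 117.0], [65.0, 99.0, 116.0], [75.0, 110.0, 119.0]), (305, [99.0, -103.0, 139.0], [60.0, -120.0, 115.0], [126
[... 759 characters left out ...]
e [ 98.3 104.  109.9]
top -18.3 174 rear rail y by x [(-110, np.float64(-64.4), 45), (-70, np.float64(-64.6), 28), (-30, np.float64(-66.3), 84)] bridge [-102.   -74.4  -67.6]
top -18.3 175 rear rail y by x [(-110, np.float64(87.4), 47), (-70, np.float64(88.9), 36), (-30, np.float64(95.6), 74)] bridge [ 99.  105.  110.5]
board pct x [-143.  135.] y [-114.  -87.  110.  117.]
tall far bits [(13, [66.0, 104.0, 119.0], [62.0, 98.0, 116.0], [71.0, 111.0, 122.0]), (120, [98.0, -100.0, 139.0], [61.0, -120.0, 115.0], [126.0, -68.0, 173.0])]
plate 87 [  16. -107.  208.] [[-0.0, -119.0, 187.0], [42.0, -96.0, 220.0]]
drum ctr [574.6 123.2] yaw -2.9 len 230.0 frame [[-55.3   8.1 118. ]] 5.850041497341757
  return _methods._mean(a, axis=axis, dtype=dtype,
  ret = ret.dtype.type(ret / rcount)
```

Emit:
move_arm --commands '[[[0.25,0.72,0],-0.27],[[0.25,0.72,0],-0.27],[[0.25,0.72,0],-0.27],[[0.25,0.72,0],-0.27],[[0.25,0.72,0],-0.27],[[0.25,0.72,0],-0.27],[[0.25,0.72,0],-0.27],[[0.25,0.72,0],-0.27],[[0.25,0.72,0],-0.27],[[0.25,0.72,0],-0.27],[[0.25,0.72,0],-0.27],[[0.25,0.72,0],-0.27]]' --jaw 85

```text
clock: 2.2
ee_pos: [440.6, -20.6, 253.7]
eef_rot: [0.0, 0.059, 0.998, 0.0]
wrist_force: [1.4, -1.2, 0.4]
finger_gap: 85.2
grasp_force: 0.0
```

Run:
```python
import workcell
print([n for n in dir(workcell) if not n.startswith('__')]); print(getattr(workcell,'finger_overhang',None))
```

```text
['IKError', 'camera_info', 'close_job', 'finger_overhang', 'get_image', 'get_obs', 'masks_of']
22.0
```

Emit:
move_arm --commands '[[[0.18,0.58,0],-0.21],[[0.18,0.58,0],-0.21],[[0.18,0.58,0],-0.21],[[0.18,0.58,0],-0.21],[[0.18,0.58,0],-0.21],[[0,0,0],0]]'

```text
clock: 2.95
ee_pos: [494.4, 153.5, 252.4]
eef_rot: [-0.001, 0.148, 0.989, -0.0]
wrist_force: [-0.0, -0.4, -0.2]
finger_gap: 85.3
grasp_force: 0.0
```

```bash
cat > w.py <<'E'
from h import *
import sys
o=get_obs(); print(o["clock"],np.round(o["ee_pos"],1),np.round(o["eef_rot"],3),np.round(o["wrist_force"],1))
im,d=get_image("wrist"); n=sys.argv[1]; np.savez(n+".npz",im=im,d=d)
cv2.imwrite(f"pics/{n}.png",im[:,:,::-1])
P,u,v=pts("wrist",d,np.ones(d.shape,bool))
c=np.array([628.9,111.4]);a=np.deg2rad(-17.4)
R=np.array([[np.cos(a),np.sin(a)],[-np.sin(a),np.cos(a)]]); F=np.c_[(P[:,:2]-c)@R.T,P[:,2]]
np.savez(n+"F.npz",F=F,u=u,v=v)
print("tcp in frame",R@(np.array(o["ee_pos"])[:2]-c))
E
python3 w.py w1
```

```text
2.95 [494.4 153.5 252.4] [-0.001  0.148  0.989 -0.   ] [-0.  -0.4 -0.2]
tcp in frame [-1.40941902e+02 -4.69015457e-03]
```

View pics/w1.png

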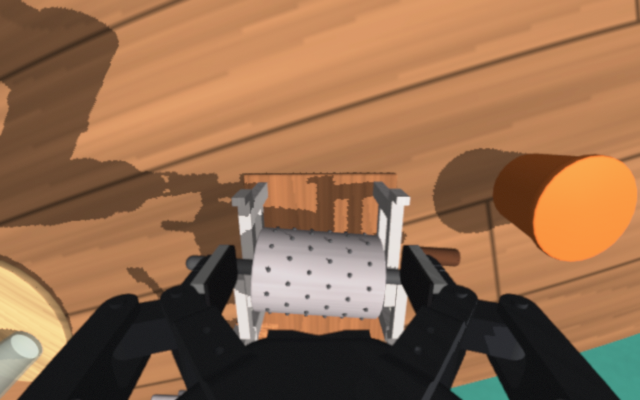

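```bash
cat > fit.py <<'E'
from h import *
import sys
from scipy.optimize import least_squares
D=np.load(sys.argv[1]+"F.npz");F=D["F"]; zc=float(sys.argv[2])
q=F[(F[:,2]>zc+12)&(F[:,2]<zc+46)&(abs(F[:,1])<52)&(F[:,0]>-105)&(F[:,0]<110)]
f=least_squares(lambda p:np.hypot((q[:,0]-p[0])*np.cos(p[1])+q[:,1]*np.sin(p[1]),q[:,2]-p[2])-42,[-55,0,zc],loss="soft_l1",f_scale=2)
print("drum x,yaw(deg),z",f.x[0],np.rad2deg(f.x[1]),f.x[2],len(q),np.median(abs(f.fun)))
for s in (-1,1):
    for lo,hi in ((-125,-85),(-85,-50),(0,40)):
        r=F[(abs(F[:,2]-110)<4)&(abs(F[:,1]*s-80)<22)&(F[:,0]>lo)&(F[:,0]<hi)]
        if len(r)>5: print("rail",s,lo,len(r),np.percentile(r[:,1],[5,50,95]).round(1),"z",np.median(r[:,2]).round(1))
    l=F[(F[:,2]>119)&(F[:,2]<132)&(abs(F[:,1]*s-76)<15)&(F[:,0]<-100)&(F[:,0]>-160)]
    if len(l): print("lip",s,len(l),np.percentile(l,[5,50,95],axis=0).round(1).tolist())
    g=F[(F[:,2]>114)&(F[:,2]<125)&(abs(F[:,1]*s-89)<10)&(F[:,0]>30)&(F[:,0]<100)]
    if len(g): print("horn",s,len(g),np.percentile(g,[5,50,95],axis=0).round(1).tolist())
b=F[(abs(F[:,2]-12)<4)&(abs(F[:,1])<130)&(F[:,0]>-160)]
print("board",np.percentile(b,[.5,99.5],axis=0).round(1).tolist())
E
python3 fit.py w1 118
```

```text
drum x,yaw(deg),z -56.106124807492925 -4.098319581787302 117.8754814732852 8566 0.41390775837059124
rail -1 -125 475 [-80.  -74.  -68.5] z 110.2
rail -1 -85 201 [-79.8 -73.9 -68.3] z 110.3
rail -1 0 324 [-91.5 -85.4 -79.9] z 109.6
lip -1 151 [[-138.1, -80.0, 120.7], [-134.7, -73.8, 125.8], [-130.7, -68.7, 127.1]]
rail 1 -125 458 [71.5 76.8 82.5] z 110.2
rail 1 -85 326 [71.4 77.  82.9] z 110.2
rail 1 0 281 [86.1 90.9 96.9] z 109.6
lip 1 151 [[-139.7, 70.7, 120.7], [-136.4, 75.8, 125.7], [-132.3, 82.3, 127.0]]
board [[-135.8, -97.0, 9.5], [127.4, 99.7, 14.1]]
```

Emit:
move_arm --commands '[[[0,0,-0.57],0],[[0,0,-0.57],0],[[0,0,-0.57],0],[[0,0,-0.55],0],[[0,0,0],0],[[0.11,-0.034,0],0],[[0.11,-0.034,0],0],[[0.08,-0.025,0],0],[[0.06,-0.02,0],0],[[0,0,0],0]]'

```text
clock: 4.25
ee_pos: [516.2, 144.9, 117.6]
eef_rot: [-0.0, 0.15, 0.989, -0.0]
wrist_force: [-0.0, 0.9, 0.7]
finger_gap: 84.8
grasp_force: 0.0
```

Emit:
move_arm --commands '[[[0.05,-0.0157,0],0],[[0.05,-0.0157,0],0],[[0.05,-0.0157,0],0],[[0.05,-0.0157,0],0],[[0.05,-0.0157,0],0],[[0.05,-0.0157,0],0]]'

```text
clock: 5.0
ee_pos: [533.8, 139.7, 117.5]
eef_rot: [-0.0, 0.149, 0.989, 0.0]
wrist_force: [-4.9, 1.4, 0.1]
finger_gap: 85.0
grasp_force: 2.6
```

Emit:
move_arm --commands '[[[0.05,-0.0157,0],0],[[0.05,-0.0157,0],0],[[0.05,-0.0157,0],0],[[0.05,-0.0157,0],0],[[0.05,-0.0157,0],0],[[0.05,-0.0157,0],0],[[0.05,-0.0157,0],0],[[0.05,-0.0157,0],0],[[0.05,-0.0157,0],0],[[0.05,-0.0157,0],0]]'

```text
clock: 6.25
ee_pos: [563.9, 130.6, 117.5]
eef_rot: [-0.0, 0.149, 0.989, 0.0]
wrist_force: [-4.8, 2.0, 0.4]
finger_gap: 85.2
grasp_force: 2.7
```

```bash
python3 w.py w2; python3 fit.py w2 118
```

```text
6.25 [563.9 130.6 117.5] [-0.     0.149  0.989  0.   ] [-4.8  2.   0.4]
tcp in frame [-67.78314615  -1.17072333]
drum x,yaw(deg),z -88.95154391196398 -0.3392303964492407 113.93008334797804 8911 3.7115139954209724
rail -1 -125 2276 [-78.6 -72.3 -67.2] z 109.7
rail -1 -85 1323 [-78.5 -72.8 -67. ] z 109.7
rail -1 0 121 [-91.  -89.4 -86.4] z 109.3
lip -1 789 [[-137.5, -78.8, 120.7], [-133.9, -71.9, 125.6], [-130.1, -67.3, 126.7]]
rail 1 -125 2260 [72.4 77.6 83.9] z 109.6
rail 1 -85 1475 [72.9 78.3 84.2] z 109.6
rail 1 0 318 [91.1 95.8 98.7] z 109.3
lip 1 770 [[-138.9, 71.9, 120.5], [-135.4, 76.2, 125.5], [-131.7, 83.4, 126.7]]
board [[-135.4, -93.5, 9.6], [2.3, 95.9, 13.6]]
```

View pics/w2.png

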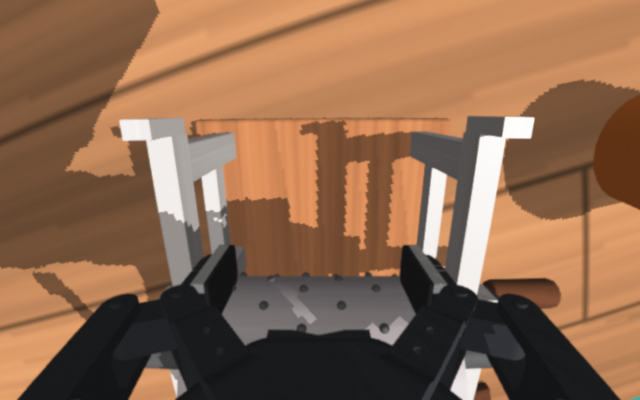

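Emit:
move_arm --commands '[[[0.05,-0.0155,0],0],[[0.05,-0.0155,0],0],[[0.05,-0.0155,0],0],[[0.05,-0.0155,0],0],[[0.05,-0.0155,0],0],[[0.05,-0.0155,0],0],[[0.05,-0.0155,0],0],[[0.05,-0.0155,0],0]]'

```text
clock: 7.3
ee_pos: [588.0, 122.8, 117.6]
eef_rot: [-0.0, 0.149, 0.989, 0.0]
wrist_force: [-4.4, 1.5, 0.8]
finger_gap: 85.2
grasp_force: 2.7
```

```bash
cat > s.py <<'E'
from h import *
import sys
from scipy.optimize import least_squares
o=get_obs(); print(o["clock"],np.round(o["ee_pos"],1),np.round(o["wrist_force"],1))
im,d=get_image("scene"); n=sys.argv[1]
np.savez(n+".npz",im=im,d=d)
cv2.imwrite(f"pics/{n}.png",cv2.resize(im[150:300,290:450],None,fx=3.5,fy=3.5,interpolation=cv2.INTER_CUBIC)[:,:,::-1])
P,u,v=pts("scene",d,np.ones(d.shape,bool))
c=np.array([628.9,112.8]);a=np.deg2rad(-17.4)
R=np.array([[np.cos(a),np.sin(a)],[-np.sin(a),np.cos(a)]]); F=np.c_[(P[:,:2]-c)@R.T,P[:,2]]
np.savez(n+"F.npz",F=F,im=im)
print("tcp in frame",R@(np.array(o["ee_pos"])[:2]-c))
# axle stubs: right stub outside rail (y -134..-100) 
for nm,lo,hi in (("R",-136,-100),("Rin",-72,-62),("Lin",62,72),("L",100,122)):
    s=F[(F[:,1]>lo)&(F[:,1]<hi)&(F[:,2]>98)&(F[:,2]<135)&(F[:,0]>-100)&(F[:,0]<75)]
    if len(s): print(nm,len(s),"med",np.median(s,0).round(1),"maxz",np.percentile(s[:,2],95).round(1))
for s in (-1,1):
    g=F[(F[:,2]>113)&(F[:,2]<124)&(abs(F[:,1]*s-89)<10)&(F[:,0]>30)&(F[:,0]<100)]
    if len(g): print("horn",s,len(g),np.percentile(g,[5,50,95],axis=0).round(1).tolist())
g=F[(abs(F[:,1]-89)<12)&(F[:,0]>0)&(F[:,0]<90)&(F[:,2]>60)]
for x in range(0,90,5):
    k=g[abs(g[:,0]-x)<2.5]
    if len(k): print(x,len(k),k[:,2].max().round(1),end="; ")
E
python3 s.py s2
```

```text
7.3 [588.  122.8 117.6] [-4.4  1.5  0.8]
tcp in frame [-42.05861323  -2.72517777]
R 82 med [  17.2 -118.8  122.2] maxz 125.9
Rin 72 med [  9.2 -64.  110.6] maxz 132.6
Lin 13 med [-88.3  69.9 102.8] maxz 109.9
L 44 med [ 16.9 113.  120.2] maxz 125.0
horn -1 10 [[68.8, -87.6, 115.4], [72.8, -84.7, 117.7], [76.8, -81.8, 119.7]]
horn 1 18 [[67.3, 83.7, 113.5], [72.1, 89.3, 117.0], [75.8, 95.6, 118.9]]
5 1 121.8; 10 3 125.4; 15 8 126.0; 20 14 122.3; 25 2 108.0; 30 8 110.3; 35 12 111.5; 40 12 109.8; 45 18 105.9; 50 26 100.2; 55 22 94.8; 60 14 98.1; 65 31 118.2; 70 41 119.3; 75 14 117.3;
```

View pics/s2.png

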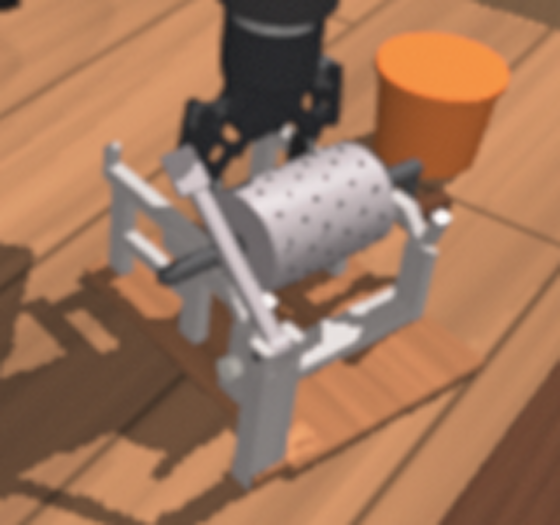

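Emit:
move_arm --commands '[[[0.05,-0.0155,0],0],[[0.05,-0.0155,0],0],[[0.05,-0.0155,0],0],[[0.05,-0.0155,0],0],[[0.05,-0.0155,0],0],[[0.05,-0.0155,0],0],[[0.05,-0.0155,0],0]]'

```text
clock: 8.22
ee_pos: [608.8, 116.2, 117.6]
eef_rot: [-0.0, 0.149, 0.989, 0.0]
wrist_force: [-5.3, 0.9, 0.4]
finger_gap: 85.0
grasp_force: 2.7
```

Emit:
move_arm --commands '[[[0.025,-0.008,0],0],[[0.025,-0.008,0],0],[[0.025,-0.008,0],0]]'

```text
clock: 8.6
ee_pos: [613.3, 114.7, 117.5]
eef_rot: [-0.0, 0.149, 0.989, 0.0]
wrist_force: [-5.4, 1.8, 0.1]
finger_gap: 84.9
grasp_force: 2.5
```

Emit:
move_arm --commands '[[[0.025,-0.008,0],0],[[0.025,-0.008,0],0]]'

```text
clock: 8.85
ee_pos: [616.9, 113.5, 117.9]
eef_rot: [0.001, 0.149, 0.989, 0.0]
wrist_force: [-0.8, 0.8, 1.0]
finger_gap: 84.8
grasp_force: 0.7
```

Emit:
move_arm --commands '[[[0,0,0],0],[[0,0,0],0],[[0,0,0],0]]'

```text
clock: 9.22
ee_pos: [616.6, 113.5, 117.8]
eef_rot: [0.0, 0.149, 0.989, 0.0]
wrist_force: [-0.5, -0.2, -0.6]
finger_gap: 85.2
grasp_force: 0.0
```

```bash
python3 s.py s3
```

```text
9.225 [616.6 113.5 117.8] [-0.5 -0.2 -0.6]
tcp in frame [-11.92434505  -2.96182121]
R 86 med [  60.2 -119.3  110.4] maxz 113.4
Rin 131 med [ 42.7 -63.1 112.2] maxz 131.0
Lin 20 med [-36.2  71.3 105. ] maxz 110.5
L 30 med [ 56.9 113.9 111.2] maxz 113.3
horn -1 9 [[67.6, -87.3, 116.4], [72.7, -84.4, 117.1], [76.4, -80.7, 118.7]]
horn 1 19 [[57.5, 83.8, 113.8], [70.9, 90.1, 116.0], [74.5, 97.8, 119.1]]
0 3 110.6; 5 2 110.7; 50 2 113.1; 55 7 112.9; 60 5 114.0; 65 9 118.3; 70 32 119.4; 75 9 115.6;
```

View pics/s3.png

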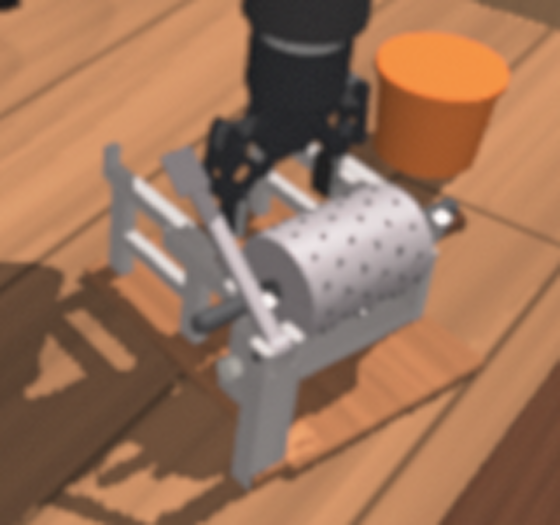

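Emit:
move_arm --commands '[[[-0.14,0.045,0],0],[[-0.14,0.045,0],0],[[0,0,0.6],0],[[0,0,0.7],0],[[0,0,0.7],0],[[0,0,0.62],0],[[0,0,0],0]]'

```text
clock: 10.15
ee_pos: [600.2, 119.4, 279.3]
eef_rot: [0.003, 0.149, 0.989, 0.002]
wrist_force: [0.0, -0.0, -0.4]
finger_gap: 85.0
grasp_force: 0.0
```

Emit:
move_arm --commands '[[[0.05,-0.52,0],0],[[0.05,-0.52,0],0],[[0.04,-0.52,0],0],[[0.04,-0.52,0],0],[[0,0,0],0],[[0,0,0],0],[[0,0,0],0],[[0,0,0],0]]' --jaw 0 --grip_force 20

```text
clock: 11.15
ee_pos: [610.4, -5.0, 274.8]
eef_rot: [-0.0, 0.149, 0.989, 0.0]
wrist_force: [-0.7, 0.6, 0.2]
finger_gap: 0.1
grasp_force: 0.0
```

```bash
python3 s.py s4; python3 w.py w3
python3 - <<'E'
import numpy as np
F=np.load("s4F.npz")["F"]
k=F[(F[:,2]>180)&(F[:,2]<222)&(F[:,0]>-25)&(F[:,0]<45)&(F[:,1]<-85)&(F[:,1]>-155)]
for z in range(183,222,4):
    q=k[abs(k[:,2]-z)<2]
    if len(q): print(z,len(q),np.percentile(q[:,:2],[5,50,95],axis=0).round(0).tolist())
E
```

```text
11.15 [610.4  -5.  274.8] [-0.7  0.6  0.2]
tcp in frame [  17.55715857 -117.96544104]
R 83 med [  59.9 -117.6  110.3] maxz 113.4
Rin 133 med [ 43.7 -63.2 112.1] maxz 130.9
Lin 66 med [-49.6  70.6 103.9] maxz 109.7
L 29 med [ 56.5 113.1 110.5] maxz 114.1
horn -1 11 [[61.5, -92.8, 114.1], [72.2, -85.6, 117.5], [76.6, -82.0, 119.0]]
horn 1 19 [[65.1, 84.8, 113.5], [70.2, 90.1, 116.9], [75.0, 95.6, 118.5]]
0 4 110.3; 5 2 107.9; 50 3 111.8; 55 6 114.9; 60 4 111.0; 65 6 118.3; 70 31 119.6; 75 12 118.2; 11.2 [610.4  -5.1 274.8] [-0.     0.149  0.989  0.   ] [ 0.4  0.1 -0.8]
tcp in frame [  17.19797776 -116.71442083]
183 12 [[39.0, -122.0], [43.0, -117.0], [45.0, -111.0]]
187 15 [[33.0, -123.0], [37.0, -120.0], [41.0, -112.0]]
191 15 [[27.0, -122.0], [33.0, -119.0], [37.0, -111.0]]
195 14 [[25.0, -125.0], [29.0, -119.0], [33.0, -111.0]]
199 23 [[21.0, -134.0], [25.0, -121.0], [28.0, -111.0]]
203 27 [[14.0, -133.0], [20.0, -123.0], [24.0, -109.0]]
207 26 [[12.0, -133.0], [15.0, -120.0], [19.0, -110.0]]
211 26 [[6.0, -134.0], [10.0, -125.0], [15.0, -111.0]]
215 26 [[1.0, -133.0], [5.0, -120.0], [11.0, -110.0]]
219 6 [[2.0, -132.0], [3.0, -125.0], [5.0, -115.0]]
```

View pics/s4.png

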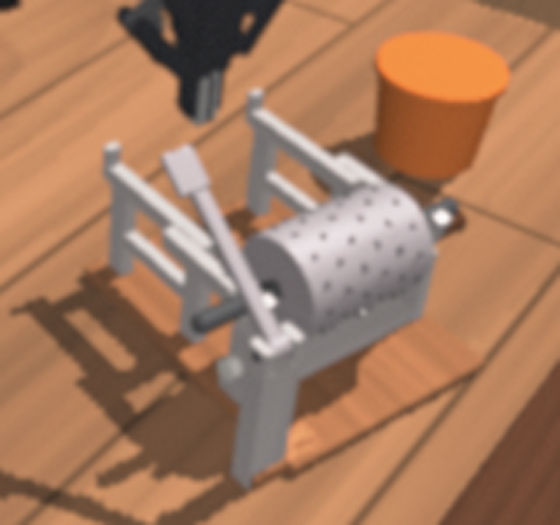

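Emit:
move_arm --commands '[[[-0.015,-0.048,-0.19],0],[[0,0,-0.19],0],[[0,0,-0.05],0],[[0,0,-0.05],0],[[0,0,-0.05],0]]'

```text
clock: 11.88
ee_pos: [609.7, -8.7, 243.2]
eef_rot: [0.0, 0.149, 0.989, 0.0]
wrist_force: [0.3, 0.3, 0.7]
finger_gap: -0.2
grasp_force: 0.0
```

Emit:
move_arm --commands '[[[0,0,-0.04],0],[[0,0,-0.04],0],[[0,0,-0.04],0]]'

```text
clock: 12.25
ee_pos: [609.6, -8.6, 235.8]
eef_rot: [0.0, 0.149, 0.989, 0.0]
wrist_force: [-0.8, -0.2, -0.5]
finger_gap: -0.0
grasp_force: 0.0
```

Emit:
move_arm --commands '[[[-0.01,0.003,-0.04],0],[[-0.015,0.005,-0.04],0],[[-0.02,0.006,-0.04],0]]'

```text
clock: 12.62
ee_pos: [607.6, -8.1, 231.3]
eef_rot: [0.002, 0.149, 0.989, 0.0]
wrist_force: [-0.7, 0.2, 7.7]
finger_gap: 0.2
grasp_force: 3.1
```

Emit:
move_arm --commands '[[[-0.035,0.011,-0.05],0],[[-0.035,0.011,-0.05],0],[[-0.035,0.011,-0.05],0],[[-0.03,0.0095,-0.05],0],[[-0.03,0.0095,-0.05],0],[[-0.03,0.0095,-0.05],0]]'

```text
clock: 13.38
ee_pos: [595.7, -4.5, 213.0]
eef_rot: [0.002, 0.149, 0.989, 0.0]
wrist_force: [-1.0, -0.7, 6.4]
finger_gap: -0.1
grasp_force: 2.9
```

Emit:
move_arm --commands '[[[-0.024,0.0075,-0.05],0],[[-0.024,0.0075,-0.05],0],[[-0.024,0.0075,-0.05],0],[[-0.02,0.006,-0.05],0],[[-0.02,0.006,-0.05],0]]'

```text
clock: 14.0
ee_pos: [588.6, -2.3, 197.2]
eef_rot: [0.001, 0.149, 0.989, 0.0]
wrist_force: [-1.6, -0.1, 5.5]
finger_gap: -0.1
grasp_force: 2.1
```

Emit:
move_arm --commands '[[[-0.016,0.005,-0.05],0],[[-0.016,0.005,-0.05],0],[[-0.015,0.005,-0.05],0],[[-0.013,0.004,-0.05],0],[[-0.013,0.004,-0.05],0],[[-0.012,0.004,-0.05],0]]'

```text
clock: 14.75
ee_pos: [583.2, -0.4, 177.0]
eef_rot: [-0.0, 0.149, 0.989, 0.0]
wrist_force: [-1.6, -0.5, 1.3]
finger_gap: -0.1
grasp_force: 0.5
```

Emit:
move_arm --commands '[[[-0.01,0.003,-0.04],0],[[-0.01,0.003,-0.04],0]]'

```text
clock: 15.0
ee_pos: [582.1, 0.1, 172.4]
eef_rot: [-0.0, 0.149, 0.989, 0.0]
wrist_force: [0.7, 0.3, 0.2]
finger_gap: 0.1
grasp_force: 0.1
```

Emit:
move_arm --commands '[[[-0.008,0.003,-0.04],0],[[-0.008,0.003,-0.04],0]]'

```text
clock: 15.25
ee_pos: [581.1, 0.4, 167.8]
eef_rot: [-0.0, 0.149, 0.989, 0.0]
wrist_force: [-0.9, 0.8, 0.5]
finger_gap: 0.3
grasp_force: 0.0
```

Force vanished: it has snapped. Retreat upward and check.

Emit:
move_arm --commands '[[[0,0,0.15],0],[[0,0,0.5],0],[[0,0,0.7],0],[[0,0,0.7],0],[[0,0,0],0],[[0,0,0],0]]'

```text
clock: 16.0
ee_pos: [581.1, 0.5, 291.1]
eef_rot: [-0.0, 0.149, 0.989, 0.0]
wrist_force: [-0.3, 0.4, -1.2]
finger_gap: -0.1
grasp_force: 0.0
```

```bash
python3 s.py s5
python3 - <<'E'
import numpy as np
F=np.load("s5F.npz")["F"]
k=F[(F[:,2]>105)&(F[:,2]<222)&(F[:,0]>-45)&(F[:,0]<45)&(F[:,1]<-105)&(F[:,1]>-155)]
print(len(k),np.percentile(k,[5,50,95],axis=0).round(1).tolist())
E
```

```text
16.0 [5.811e+02 5.000e-01 2.911e+02] [-0.3  0.4 -1.2]
tcp in frame [ -12.00925282 -121.4820561 ]
R 290 med [  29.2 -121.2  126.8] maxz 130.4
Rin 134 med [ 37.4 -63.2 111.2] maxz 131.6
Lin 66 med [-54.8  70.5 105.4] maxz 110.2
L 29 med [ 57.1 113.7 111.6] maxz 113.3
horn -1 23 [[57.0, -93.3, 113.3], [71.0, -87.4, 117.5], [76.6, -81.8, 119.4]]
horn 1 20 [[65.7, 83.4, 113.5], [70.5, 88.1, 115.9], [74.8, 97.5, 119.2]]
0 4 109.7; 5 2 110.0; 50 3 112.0; 55 6 113.5; 60 5 112.7; 65 9 119.2; 70 26 119.3; 75 14 117.7; 175 [[-28.5, -132.8, 122.3], [-1.7, -121.2, 127.6], [40.2, -110.3, 130.7]]
```

View pics/s5.png

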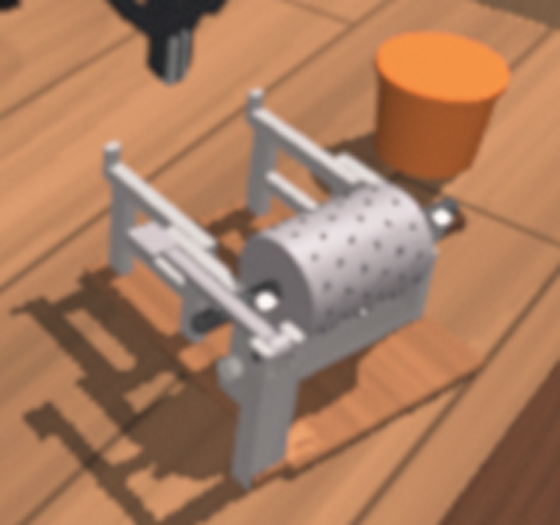

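The picture shows the keeper level over the axle, with its plate top at about 130 mm. The drum sits in both saddles and the gripper is clear above.

```bash
python3 -c "from workcell import *; print(close_job())"
```

```text
the job is handed in; nothing more can be done
None
```

The drum lies level in both saddles, the keeper snapped down and stays down by itself, the gripper is clear of everything, and I handed the job in at about 16 s; the hand-in returned no verdict.

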